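# Open the monitor's battery bay

## Robot

A 6-joint arm with a two-finger parallel gripper is mounted at the origin on the work surface. World frame = base frame: x ahead of the robot, y to its left, z up, the work surface at z = 0. Lengths are in m, angles in degrees, forces in N, time in s.
With the tool pointing down it reaches from about 0.4 to 0.825 m from the base axis. Payload 7 kg.
Tool frame: the origin (TCP) lies at the very end of the fingers, on their centre line; the grasp point (between the pads) lies 19 mm behind it (ctrl.hold_point_z is the distance from the TCP to the grasp point, in m); z points along the fingers, y is the line along which they close (so a half turn about z gives the same grasp; the last joint's range is limited). The gripper opens to 88 mm and grips with 3 to 60 N. Pads are 19 mm wide; open, the fingers measure 130 mm over their backs; the gripper's body (78 mm by 193 mm) begins 47 mm behind the grasp point.
Start: joints at [80.277, 20.546, 0.682, 0, -70.136, -16.507], TCP at [0.298, 0.605, 0.198] pointing down, gripper open.
Joint ranges: [-176.03, 176.03], [-82.01, 121.73], [-58.28, 71.71], [-173.87, 95.51], [-174.79, -0.11], [-173.66, 173.66]. Speed limits (degrees/s): [136.94, 136.94, 172.46, 180, 180, 180].

## Interface

Orientations are given as [roll, pitch, yaw] about the fixed x, y, z axes, in that order (R = Rz(yaw) Ry(pitch) Rx(roll)).
In Python, from plant import sensors, viewer, workorder, ctrl gives the robot as it stands.
- The arm moves only by the shell command python3 -m pendant 'ROWS'. ROWS is JSON, a list of rows, each a list of 3 entries, a list of its own where there are three numbers: the opening, from -1 (shut) to 1 (fully open), so that 0 is half open, then the shift along the tool's x, y, z in m, then the turn, a rotation vector about the tool's x, y, z in degrees. A call has 1 to 10 rows; each row is the pose to reach, as a shift and turn from the pose commanded when the call began, along the tool's axes at that moment; what a row does not reach only later rows make up. A row lasts 1/12 s, in which the tool goes at most 41.7 mm and 7.16 degrees, less where a joint would pass 70% of its speed; a pose out of reach is approached as far as the arm can. A call with a gripper value outside its range is refused whole. The fingers move at their own pace and stop on an object; the grip force is fixed at half the most. Time passes only in rows, so rows that repeat a pose let the fingers close. It gives the time, the measured TCP pose, the force, the opening and the grip force at its end, in the units of the state.
- sensors.get_obs(): the state, without advancing time (a new reading comes with each control period).
- viewer.snapshot(name): name is "scene" or "side" or "wrist"; returns the picture (384x512x3 uint8, red, green, blue); there is no depth.
- viewer.camera_params(name): a dict with "fx", "fy", "cx", "cy" (pixels), "dist" ([k1, k2, p1, p2, k3] as OpenCV has them; the pictures are not rectified), "extrinsics" (4x4, takes a point from world to camera coordinates). Camera axes: x right, y up, looking along -z (the intrinsics and any distortion apply to the point x, -y, -z); pixel columns grow to the right and rows downward; lengths in m; the calibration is good to about 2 mm. A picture is of the moment at which its call begins: read the wrist's pose just before it. camera_params takes no time and is no camera call; for the wrist camera it gives the pose at the moment of the call.
- workorder.close_job(): hands the job in; it is judged then, once.
The state is a dict: "clock": time; "joint_pos": joint angles; "qvel": joint speeds; "tau": joint torques, N m; "tool_pos": TCP position; "orientation": TCP orientation; "force": force on the tool from outside, world axes, zero at the start; "moment": the same for the moment, N m; "opening": finger opening in m; "gripper_force": force on a finger pad.
Only numpy, scipy, OpenCV 4.12 (cv2) and the standard library are available. Lean on these libraries where they do the work, as an engineer would, in place of code of your own. Each camera call takes 0.05 s, during which the arm holds its last target. There are 200 camera calls.

## Task

The monitor on the counter needs new batteries: squeeze the orange release tab of its teal battery door towards the fin, swing that end of the door up about its opposite edge and take the door out. Lay it gently (do not drop it) flat in the beige tray, outside up, let go of it and back away. Leave the carton, the vial and the blue battery pack standing where they are.

Things in the scene. Friction and masses are not known exactly. Their poses are not given: they have to be found in the camera images.
- monitor: Off-white and grey vital-signs monitor lying on its screen, fixed; 160 (x) x 210 (y) x 70 mm high, flat top. Origin: centre of its underside, on the counter; z up. The door fills a 92 x 73 mm opening in the middle of its top, axes parallel to the monitor's. At both x ends of the opening a 4 mm thick lip overhangs: the door's tongues at -x by 5 mm, the tab's nose at +x by 3.5 mm.
- door: Loose teal battery door, 70 to 90 g; plate 90 (x) x 70 (y) x 9 mm, flat underside, flush with the monitor's top (1 mm play). Origin: centre of the underside, 61 mm above the counter while seated; z out of the outer face; x from the pivot edge to the tab. Out: tab kept pressed, swing the tab end up 20 to 30 degrees about the pivot edge, then draw it 12 mm or more along its own +x, and up.
- door_pivot (a point): Point on the door: middle of its pivot (-x) edge, at the root and top side of its two tongues (4 mm thick, flush with the underside, 6 mm long, under the frame's lip while seated); door frame x -45, y 0, z 4 mm. Axes as the door's.
- frame_pivot (a point): Point on the monitor: middle of the lower edge of the lip that holds the tongues; monitor frame x -46, y 0, z 66 mm. Swing the door about the horizontal line (monitor's y) through this point.
- tab (a joint): Travel of the sprung tab: 0 at rest (nose under the lip, door locked), 0.006 m fully pressed towards the fin (-x of the door). The nose is clear of the lip from about 0.0045 m. The spring pushes back with 2.4 N at rest and 6 N fully pressed; the tab springs back when let go. A pinch of 15 to 30 N presses it home and holds the door.
- tab_face (a point): Middle of the outer (+x) face of the orange tab's upright, 6 (x) x 26 (y) mm, standing 20 mm above the plate; door frame x +37, y 0, z 19 mm at rest. Pinched together with the fin: 50 mm over both at rest, 44 mm pressed.
- fin_face (a point): Middle of the outer (-x) face of the fixed teal fin on the door, 6 (x) x 30 (y) mm, standing 20 mm above the plate, opposite the tab; door frame x -13, y 0, z 19 mm.
- tray: Open beige tray, fixed, 150 (x) x 200 (y) x 18 mm high, walls and floor 4 mm thick. Origin: centre of its underside, on the counter.
- carton: White medicine carton with a blue band, standing loose, 55 x 60 x 85 mm. Origin: centre of its underside. Leave alone.
- vial: Small amber vial with a grey cap, standing loose, 30 mm across, 55 mm high. Origin: centre of its underside. Leave alone.
- battery_pack: Blue battery pack lying loose, 60 x 55 x 20 mm. Origin: centre of its underside. Leave alone.
Mind the look-alikes: they are no part of the job. Several things look just like the tray: the one meant starts nearest to the robot's base.

How it is judged (in metres and radians):
On the way:
1. the door is swung up at its tab end (7 degrees or more) while its pivot edge is still in the frame (within 12 mm) (angle between the z axis of door and the z axis of monitor, either way round above 0.12 rad and distance between door_pivot and frame_pivot below 0.012 m), for 0.1 s.
At the end, for the whole second after the job is handed in: The door lies flat (within 6 degrees), outside up, on the floor of the tray (its underside no more than 8 mm above the tray's underside, its centre within 55 mm along x and 80 mm along y of the tray's centre), at rest and let go, with its tab sprung back (x of door in the frame of tray between -0.055 and 0.055 m and y of door in the frame of tray between -0.08 and 0.08 m and z of door in the frame of tray below 0.008 m and angle between door's own z axis and vertical below 0.1 rad and linear speed of door below 0.02 m/s and value of joint tab below 0.002 m); the robot touches nothing.
It fails at once if the door is dropped (moves faster than 0.8 m/s while not held) (linear speed of door above 0.8 m/s and contact force between the fingers and door below 0.2 N).
It fails at once if the carton, vial or battery pack is moved more than 30 mm or tipped over (distance of any of carton, vial, battery_pack from where it was at the start of the episode above 0.03 m or angle between any of carton, vial, battery_pack's own z axis and vertical above 0.5 rad).
It also fails if it takes over 43 s, if anything falls off the work surface, if the arm or the gripper's body presses on something with over 40 N, if the wrist force passes 120 N, or if a joint passes its speed limit or range.

## Working session

There is one attempt and no reset: what is moved stays moved. The work goes in short steps, Python scripts to look and compute and a shell command to move; the robot and the scene stay as the last step left them, time stands still between calls to the robot, and variables do not carry over. Pictures are saved under pics/ and viewed, at most 10 in all, crops included, and the job is handed in when it is done.

```bash
mkdir -p pics
cat > h.py <<'E'
import numpy as np, cv2
from plant import sensors, viewer, workorder, ctrl
from scipy.spatial.transform import Rotation as R
def snap(n,f=None):
    p=viewer.camera_params(n); im=viewer.snapshot(n)
    if f: cv2.imwrite('pics/'+f,im[:,:,::-1])
    return im,p
def ray(p,uv):
    K=np.array([[p['fx'],0,p['cx']],[0,p['fy'],p['cy']],[0,0,1.]])
    n=cv2.undistortPoints(np.array(uv,float).reshape(-1,1,2),K,np.array(p['dist'],float)).reshape(-1,2)
    d=np.c_[n[:,0],-n[:,1],-np.ones(len(n))]
    E=np.array(p['extrinsics']); Rm=E[:3,:3]
    return -Rm.T@E[:3,3], d@Rm
def onz(p,uv,z):
    c,d=ray(p,uv); return c+d*((z-c[2])/d[:,2])[:,None]
def proj(p,X):
    E=np.array(p['extrinsics']); x=np.atleast_2d(X)@E[:3,:3].T+E[:3,3]
    K=np.array([[p['fx'],0,p['cx']],[0,p['fy'],p['cy']],[0,0,1.]])
    return cv2.projectPoints(x*[1,-1,-1],np.zeros(3),np.zeros(3),K,np.array(p['dist'],float))[0].reshape(-1,2)
def blobs(im,lo,hi,amin=40):
    hsv=cv2.cvtColor(im,cv2.COLOR_RGB2HSV); m=cv2.inRange(hsv,np.array(lo),np.array(hi))
    cs=cv2.findContours(m,cv2.RETR_EXTERNAL,cv2.CHAIN_APPROX_NONE)[0]
    return sorted([c for c in cs if cv2.contourArea(c)>=amin],key=cv2.contourArea,reverse=True)
E
python3 - <<'E'
from h import *
ims=[snap(n,n+'0.png')[0] for n in('scene','side')]
cv2.imwrite('pics/both0.png',cv2.resize(np.hstack(ims),(800,300),interpolation=cv2.INTER_AREA)[:,:,::-1])
print(sensors.get_obs())
for n in('scene','side'):
    c=ray(viewer.camera_params(n),[[256,192]]);print(n,c)
E
```

```text
{'clock': 0.1, 'joint_pos': array([ 8.02782059e+01,  2.05875722e+01,  6.39657403e-01, -1.72983802e-02,
       -7.01362151e+01, -1.65054995e+01]), 'qvel': array([-0.01542412, -0.09362442,  0.12140926,  0.0975512 ,  0.03362815,
       -0.02602557]), 'tau': array([-1.88012500e-04, -5.84164274e+01,  2.93750417e+01,  7.01550812e+00,
        1.01170645e-02, -5.64229060e-05]), 'tool_pos': array([0.29813868, 0.60505818, 0.19691989]), 'orientation': array([ 1.79914716e+02, -8.31167952e-03, -2.62331771e+01]), 'force': array([ 0.15636708,  0.25148976, -0.48735207]), 'moment': array([-0.02654775,  0.02202317, -0.02260086]), 'gripper_force': 0.0, 'opening': 0.08774736855055296}
scene (array([ 1.42252014, -0.19817242,  0.75493595]), array([[-0.76672588, -0.0421497 , -0.64085715]]))
side (array([ 0.22233098, -1.01582802,  1.14935288]), array([[ 0.30292115,  0.54900523, -0.77910155]]))
```

View pics/scene0.png

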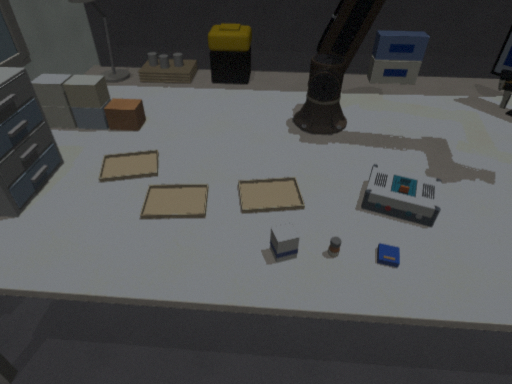

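View pics/side0.png

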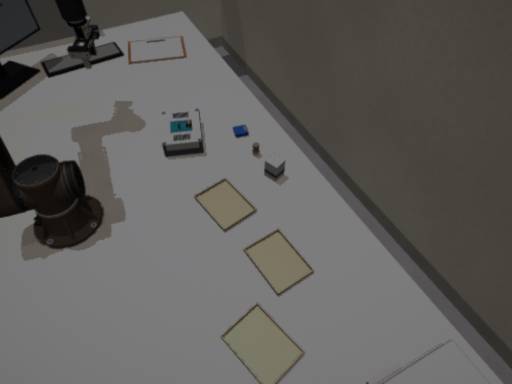

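Scene view: the three look-alike trays are at (130,165), (176,200) and (270,194), the monitor with its teal door at (402,193), the carton at (285,242), the vial at (335,244) and the blue pack at (388,255). The base is at (320,115), so the tray at (270,194) looks nearest. I'll measure it and confirm in a crop.

Run:
```python
from h import *
P={n:viewer.camera_params(n) for n in('scene','side')}
I={n:cv2.imread(f'pics/{n}0.png')[:,:,::-1].copy() for n in P}
for n in P:
    im=I[n];p=P[n]
    print(n)
    for nm,lo,hi,z,a in(('tray',(12,50,90),(32,255,255),.004,200),('teal',(82,120,40),(100,255,255),.07,15),('blue',(108,130,60),(125,255,255),.02,15),('orange',(5,120,60),(16,255,255),.085,6)):
        for c in blobs(im,lo,hi,a):
            M=cv2.minAreaRect(onz(p,c.reshape(-1,2),z)[:,:2].astype(np.float32))
            mm=cv2.minAreaRect(c)[0]
            if cv2.contourArea(c)<a: continue
            print(nm,np.round(mm),'area',cv2.contourArea(c),'xy',np.round(M[0],3),'size',np.round(M[1],3),'ang',round(M[2],1),'dist',round(float(np.hypot(*M[0])),3))
a=cv2.resize(I['scene'][140:270,225:450],(800,462),interpolation=cv2.INTER_CUBIC)
cv2.imwrite('pics/crop1.png',a[:,:,::-1])
```

```text
scene
tray [175. 201.] area 1510.0 xy [ 0.584 -0.505] size [0.138 0.193] ang 6.1 dist 0.772
tray [270. 194.] area 1388.0 xy [ 0.53  -0.205] size [0.135 0.192] ang 10.4 dist 0.568
tray [128. 165.] area 966.5 xy [ 0.404 -0.722] size [0.13  0.191] ang 15.2 dist 0.828
tray [122. 104.] area 278.0 xy [-0.086 -0.929] size [0.145 0.113] ang 89.6 dist 0.933
teal [404. 185.] area 221.5 xy [0.532 0.216] size [0.068 0.083] ang 70.7 dist 0.574
blue [389. 253.] area 290.0 xy [0.773 0.129] size [0.051 0.059] ang 76.9 dist 0.784
orange [122. 105.] area 254.5 xy [ 0.085 -0.848] size [0.128 0.098] ang 89.2 dist 0.852
orange [404. 188.] area 24.0 xy [0.568 0.204] size [0.022 0.025] ang 70.0 dist 0.604
side
tray [279. 261.] area 1942.0 xy [ 0.594 -0.507] size [0.148 0.19 ] ang 6.3 dist 0.78
tray [225. 204.] area 1356.5 xy [ 0.535 -0.201] size [0.143 0.188] ang 10.4 dist 0.571
teal [181. 126.] area 138.0 xy [0.53  0.217] size [0.063 0.084] ang 70.9 dist 0.573
blue [240. 130.] area 68.5 xy [0.766 0.126] size [0.052 0.056] ang 78.6 dist 0.776
```

View pics/crop1.png

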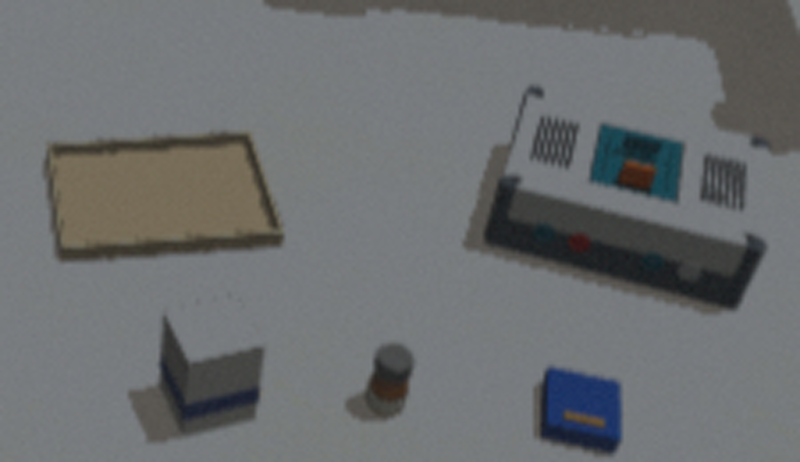

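The wanted tray is the one at (270,194), centred at (0.532,-0.203) with yaw about 10°. It is 0.57 m from the base; the other two are 0.77 and 0.83 m away, and its size matches. In the crop, the orange tab is at the far (+x) end of the door, so the door's yaw is about -19°. The door is centred near (0.531,0.216). Next I'll move above it.

```bash
python3 -m pendant '[[1,[0.195,0.1225,0],[0,0,35]],[1,[0.195,0.1225,0],[0,0,35]],[1,[0.195,0.1225,0],[0,0,35]],[1,[0.195,0.1225,0],[0,0,35]],[1,[0.195,0.1225,0],[0,0,35]],[1,[0.39,0.245,0],[0,0,70]],[1,[0.39,0.245,0],[0,0,70]],[1,[0.39,0.245,0],[0,0,70]],[1,[0.39,0.245,0],[0,0,70]],[1,[0.39,0.245,0],[0,0,70]]]'
python3 - <<'E'
from h import *
o=sensors.get_obs();print(o['tool_pos'],o['orientation'],o['joint_pos'],o['clock'])
E
```

```text
clock: 0.93
tool_pos: [0.5173, 0.2487, 0.1977]
orientation: [180.0, -0.0, -96.6]
force: [0.1, 0.9, -0.2]
opening: 0.0877
gripper_force: 0.0
[0.51730596 0.24874531 0.19767009] [ 1.79987429e+02 -2.78383042e-03 -9.65768920e+01] [ 4.51948519e+01  1.11030073e+01 -1.23621125e+01 -8.88688402e-03
 -6.65448461e+01 -5.17682062e+01] 0.9333
```

```bash
python3 -m pendant '[[1,[0.033,-0.027,0],[0,0,12.7]],[1,[0.033,-0.027,0],[0,0,12.7]],[1,[0.033,-0.027,0],[0,0,12.7]],[1,[0.033,-0.027,0],[0,0,12.7]]]'
python3 - <<'E'
from h import *
o=sensors.get_obs();print(o['tool_pos'],o['orientation'])
im,p=snap('wrist','w1.png')
big=cv2.resize(im,(800,600));cv2.imwrite('pics/w1b.png',big[:,:,::-1])
for nm,lo,hi,z,a in(('teal',(82,100,30),(100,255,255),.07,300),('orange',(4,120,50),(18,255,255),.09,50)):
    for c in blobs(im,lo,hi,a):
        M=cv2.minAreaRect(onz(p,c.reshape(-1,2),z)[:,:2].astype(np.float32))
        print(nm,np.round(cv2.minAreaRect(c)[0]),cv2.contourArea(c),np.round(M[0],4),np.round(M[1],4),round(M[2],1))
E
```

```text
clock: 1.27
tool_pos: [0.5401, 0.2145, 0.1974]
orientation: [180.0, -0.0, -108.8]
force: [0.7, -0.1, -0.4]
opening: 0.0875
gripper_force: 0.0
[0.54006709 0.21454227 0.19741299] [ 1.79972298e+02 -2.08628220e-02 -1.08829178e+02]
teal [270. 174.] 4808.0 [0.5292 0.216 ] [0.07   0.0903] 71.2
orange [ 8. 42.] 244.5 [0.7166 0.0145] [0.0226 0.0159] 61.2
orange [236. 178.] 60.0 [0.5606 0.2036] [0.0284 0.007 ] 70.2
```

View pics/w1b.png

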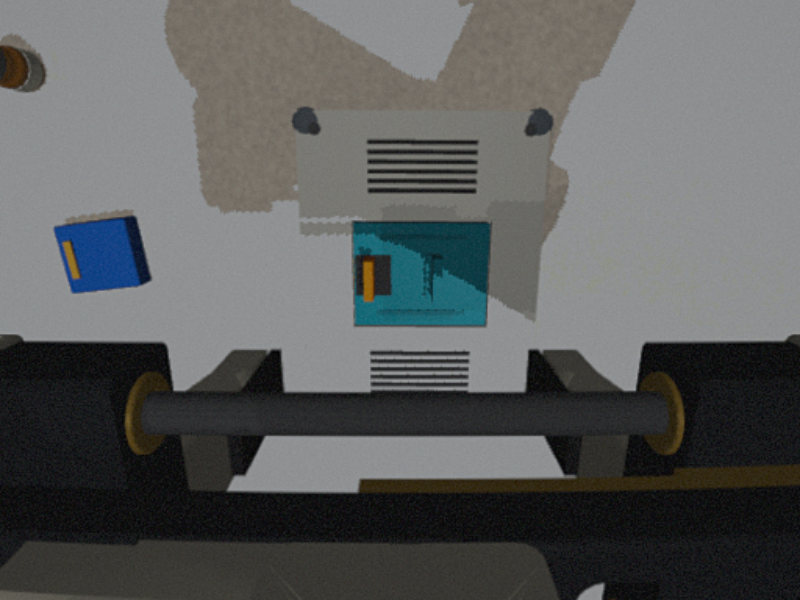

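The wrist view shows the door at about (421,274), with the tab upright at (368,280) and the fin at (432,277). The measured plate is 70 x 90.3 mm at (0.5292,0.2160), yaw -18.8°, which matches the given size. The pinch centre at door x +9.5 mm is (0.5382,0.2129), so I'll descend there.

```bash
python3 -m pendant '[[1,[0.002,0.0013,0.035],[0,0,0]],[1,[0.002,0.0013,0.07],[0,0,0]],[1,[0.002,0.0013,0.095],[0,0,0]],[1,[0.002,0.0013,0.11],[0,0,0]],[1,[0.002,0.0013,0.118],[0,0,0]],[1,[0.002,0.0013,0.122],[0,0,0]],[1,[0.002,0.0013,0.124],[0,0,0]],[1,[0.002,0.0013,0.124],[0,0,0]],[1,[0.002,0.0013,0.124],[0,0,0]]]'; python3 -m pendant '[[0.3,[0,0,0],[0,0,0]],[0.2,[0,0,0],[0,0,0]],[0.15,[0,0,0],[0,0,0]],[0.15,[0,0,0],[0,0,0]]]'
```

```text
clock: 2.07
tool_pos: [0.5388, 0.2143, 0.0749]
orientation: [-179.9, 0.1, -108.9]
force: [-0.7, -0.3, 0.6]
opening: 0.0877
gripper_force: 0.0
clock: 2.4
tool_pos: [0.5385, 0.2135, 0.0742]
orientation: [-180.0, 0.0, -108.9]
force: [-0.2, 0.1, 0.4]
opening: 0.0665
gripper_force: 0.0
```

Not touching yet, TCP at z 0.074, as intended. Closing the fingers now.

```bash
python3 -m pendant '[[0.1,[0,0,0],[0,0,0]],[0,[0,0,0],[0,0,0]],[-0.1,[0,0,0],[0,0,0]],[-0.3,[0,0,0],[0,0,0]],[-0.5,[0,0,0],[0,0,0]],[-1,[0,0,0],[0,0,0]],[-1,[0,0,0],[0,0,0]],[-1,[0,0,0],[0,0,0]]]'
```

```text
clock: 3.07
tool_pos: [0.5382, 0.2135, 0.0737]
orientation: [180.0, -0.0, -108.9]
force: [0.2, 0.1, -0.6]
opening: 0.0133
gripper_force: 0.0
```

Run:
```python
from h import *
o=sensors.get_obs();print(o['tool_pos'],o['opening'])
im,p=snap('wrist')
s,q=snap('scene')
a=cv2.resize(im,(500,375));b=cv2.resize(s[145:235,350:450],(300,270),interpolation=cv2.INTER_CUBIC)
c=np.zeros((375,800,3),np.uint8);c[:,:500]=a;c[:270,500:]=b
cv2.imwrite('pics/w2.png',c[:,:,::-1])
```

```text
[0.53824818 0.21349211 0.07372742] 0.013315410868252421
```

View pics/w2.png

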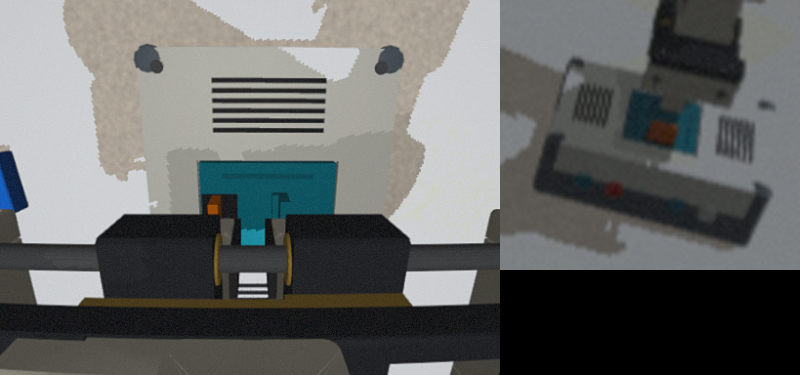

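Run:
```python
from h import *
th=np.radians(-18.8);c=np.array([.5292,.216]);ex=np.array([np.cos(th),np.sin(th)]);ey=np.array([-ex[1],ex[0]])
D=lambda x,y,z:np.r_[c+ex*x+ey*y,z]
pts={'tcp':np.array([.5382,.2135,.0737]),'TL':D(45,35,.07),'TR':D(45,-35,.07),'BL':D(-45,35,.07),'BR':D(-45,-35,.07),'tab+':D(37,13,.09),'tab-':D(37,-13,.09),'fin+':D(-13,15,.09),'fin-':D(-13,-15,.09)}
W=[]
for n,box,sc in(('wrist',(130,120,380,270),1.6),('side',(150,90,220,160),5.7),):
    im,p=snap(n)
    uv={k:proj(p,v)[0] for k,v in pts.items()}; print(n,{k:np.round(v) for k,v in uv.items()})
    x0,y0,x1,y1=box;a=cv2.resize(im[y0:y1,x0:x1],None,fx=sc,fy=sc,interpolation=cv2.INTER_CUBIC)
    a=np.clip(a.astype(float)*1.4,0,255).astype(np.uint8)
    for k,v in uv.items(): cv2.circle(a,tuple(int(t) for t in (v-[x0,y0])*sc),3,(255,0,0) if k=='tcp' else (255,255,0) if k[0] in'TB' else(255,0,255),-1)
    W.append(cv2.copyMakeBorder(a,0,400-a.shape[0],0,0,cv2.BORDER_CONSTANT))
b=np.hstack(W);print(b.shape);cv2.imwrite('pics/w3.png',b[:,:,::-1])
```

```text
wrist {'tcp': array([259., 221.]), 'TL': array([1387., -659.]), 'TR': array([-1213.,  -907.]), 'BL': array([-915., -685.]), 'BR': array([1680., -879.]), 'tab+': array([15156., -4899.]), 'tab-': array([-22051.,  -7303.]), 'fin+': array([142.,  62.]), 'fin-': array([ 604., -194.])}
side {'tcp': array([183., 125.]), 'TL': array([ 852., -317.]), 'TR': array([-1543.,  -573.]), 'BL': array([-1106.,  -395.]), 'BR': array([ 967., -394.]), 'tab+': array([1540., -368.]), 'tab-': array([-45394.,  -5997.]), 'fin+': array([-453., -274.]), 'fin-': array([ 774., -429.])}
(400, 799, 3)
```

View pics/w3.png

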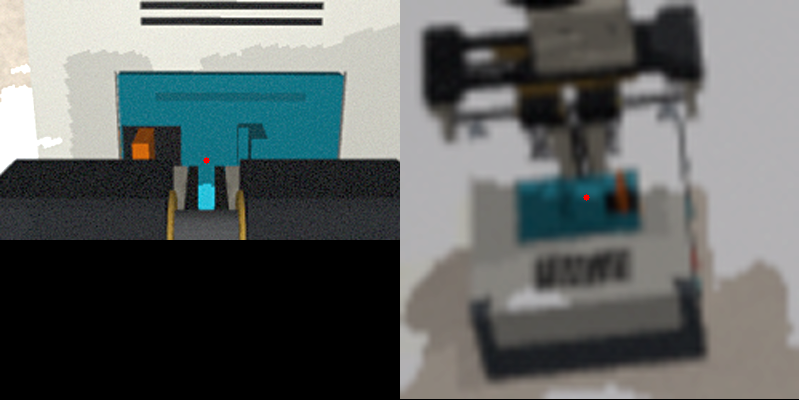

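Run:
```python
from h import *
th=np.radians(-18.8);c=np.array([.5292,.216]);ex=np.array([np.cos(th),np.sin(th)]);ey=np.array([-ex[1],ex[0]])
D=lambda x,y,z:np.r_[c+(ex*x+ey*y)/1e3,z]
t=np.array([.5382,.2135,.0737])
def poly(P): return np.array(P)
tab=[D(37,13,.09),D(37,-13,.09),D(31,-13,.09),D(31,13,.09)]
fin=[D(-13,15,.09),D(-13,-15,.09),D(-7,-15,.09),D(-7,15,.09)]
door=[D(45,35,.07),D(45,-35,.07),D(-45,-35,.07),D(-45,35,.07)]
X=np.r_[ex,0];Y=np.r_[ey,0]
tip=[t+X*a+Y*b for a,b in((.0067,.0095),(.0067,-.0095),(-.0067,-.0095),(-.0067,.0095))]
axis=[t,t+[0,0,.06]]
W=[]
for n,box,sc in(('wrist',(170,130,350,250),2.2),('side',(160,95,210,155),8),):
    im,p=snap(n); x0,y0,x1,y1=box
    a=cv2.resize(im[y0:y1,x0:x1],None,fx=sc,fy=sc,interpolation=cv2.INTER_CUBIC)
    a=np.clip(a.astype(float)*1.5,0,255).astype(np.uint8); b=a.copy()
    for P,col in((tab,(255,0,255)),(fin,(255,255,0)),(door,(255,255,255)),(tip,(255,0,0)),(axis,(0,255,0))):
        q=((proj(p,np.array(P))-[x0,y0])*sc).astype(np.int32)
        cv2.polylines(b,[q],P is not axis,col,1)
    o=np.vstack([a,b]) if n=='wrist' else b
    W.append(cv2.copyMakeBorder(o,0,600-o.shape[0],0,0,cv2.BORDER_CONSTANT))
b=np.hstack(W);print(b.shape);cv2.imwrite('pics/w4.png',b[:,:,::-1])
```

```text
(600, 796, 3)
```

View pics/w4.png

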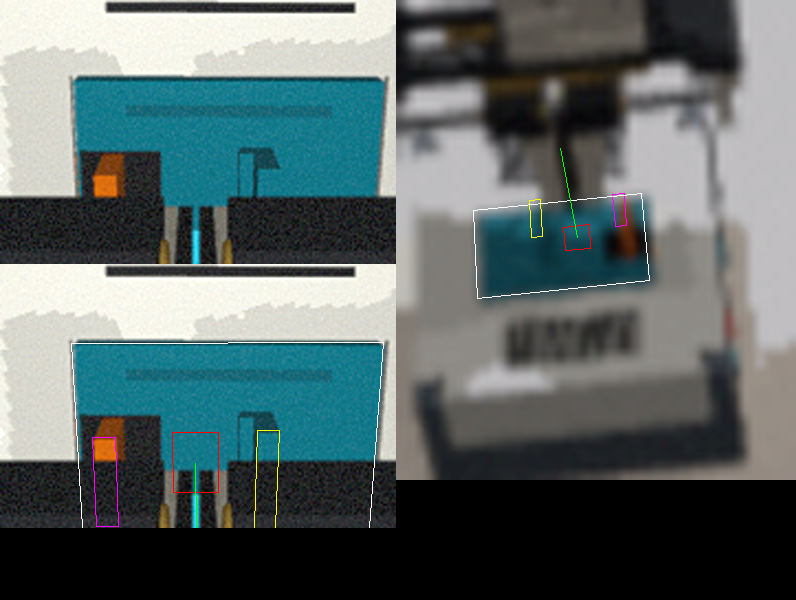

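Run:
```python
from h import *
p=viewer.camera_params('wrist');o=sensors.get_obs();t=o['tool_pos']
E=np.array(p['extrinsics']);Rt=R.from_euler('xyz',o['orientation'],degrees=True).as_matrix()
print('fx',p['fx'],p['cx'],p['cy'],p['dist'],'cam in tool',Rt.T@(-E[:3,:3].T@E[:3,3]-t),'view dir in tool',Rt.T@(-E[2,:3]), ctrl.hold_point_z,[a for a in dir(ctrl) if a[0]!='_'])
for dz in(0,-.02,-.03,-.04):
  for dx in (.0095,-.0095):
    print(dz,dx,np.round(proj(p,[t+Rt@[dx,s*.044,dz] for s in(1,-1)])*800/512).tolist())
```

```text
fx 305.3274588429999 258.5612563106955 191.37368916930717 [-0.05121651  0.          0.          0.          0.        ] cam in tool [ 0.07125434 -0.00026567 -0.18682894] view dir in tool [-2.65688067e-01 -3.62635426e-05  9.64059049e-01] 0.0188 ['PlanningError', 'hold_point_z']
0 0.0095 [[511.0, 323.0], [298.0, 323.0]]
0 -0.0095 [[508.0, 366.0], [301.0, 366.0]]
-0.02 0.0095 [[523.0, 340.0], [287.0, 340.0]]
-0.02 -0.0095 [[519.0, 386.0], [290.0, 386.0]]
-0.03 0.0095 [[529.0, 350.0], [280.0, 350.0]]
-0.03 -0.0095 [[526.0, 398.0], [284.0, 398.0]]
-0.04 0.0095 [[537.0, 361.0], [273.0, 361.0]]
-0.04 -0.0095 [[533.0, 412.0], [277.0, 412.0]]
```

The fingers shut to 13 mm without touching anything. The overlay shows why. In the wrist view, the real fingertip edges (picture 4, pixels (282,350) and (527,350)) match points 30 mm behind the reported TCP, at the correct 88 mm spacing. The side view agrees, with the finger ends at about z 0.10. So the real tips are about 29-30 mm short of the TCP as reported, and they passed above the uprights. I'll reopen, go down 29 mm more while watching the force, then pinch.

```bash
python3 -m pendant '[[1,[0,0,0],[0,0,0]],[1,[0,0,0],[0,0,0]],[1,[0,0,0],[0,0,0]],[1,[0,0,0],[0,0,0]],[1,[0,0,0],[0,0,0]],[1,[0,0,0],[0,0,0]],[1,[0,0,0],[0,0,0]],[1,[0,0,0],[0,0,0]],[1,[0,0,0],[0,0,0]],[1,[0,0,0],[0,0,0]]]'; python3 -m pendant '[[1,[0,0,0],[0,0,0]],[1,[0,0,0.008],[0,0,0]],[1,[0,0,0.014],[0,0,0]],[1,[0,0,0.018],[0,0,0]],[1,[0,0,0.022],[0,0,0]],[1,[0,0,0.022],[0,0,0]]]'; python3 -m pendant '[[1,[0,0,0.003],[0,0,0]],[1,[0,0,0.005],[0,0,0]],[1,[0,0,0.006],[0,0,0]],[1,[0,0,0.006],[0,0,0]]]'
```

```text
clock: 4.2
tool_pos: [0.5383, 0.2135, 0.0738]
orientation: [-180.0, 0.0, -108.9]
force: [-0.4, 0.2, -0.1]
opening: 0.0616
gripper_force: 0.0
clock: 4.7
tool_pos: [0.5376, 0.213, 0.0505]
orientation: [179.9, -0.1, -108.9]
force: [0.7, -0.1, -0.3]
opening: 0.0874
gripper_force: 0.0
clock: 5.03
tool_pos: [0.5382, 0.2135, 0.0456]
orientation: [180.0, -0.0, -108.9]
force: [-0.6, -0.2, -0.0]
opening: 0.0877
gripper_force: 0.0
```

```bash
python3 -m pendant '[[0.3,[0,0,0.001],[0,0,0]],[0.2,[0,0,0.001],[0,0,0]],[0.1,[0,0,0.001],[0,0,0]],[0,[0,0,0.001],[0,0,0]],[-0.3,[0,0,0.001],[0,0,0]],[-1,[0,0,0.001],[0,0,0]],[-1,[0,0,0.001],[0,0,0]],[-1,[0,0,0.001],[0,0,0]],[-1,[0,0,0.001],[0,0,0]],[-1,[0,0,0.001],[0,0,0]]]'
```

```text
clock: 5.87
tool_pos: [0.5385, 0.2136, 0.0451]
orientation: [-180.0, 0.0, -108.9]
force: [-0.6, -1.3, 4.1]
opening: 0.0438
gripper_force: 30.0
```

The pinch reads 43.8 mm at 30 N, so the tab is fully pressed. Now I'll swing the door about the pivot. This is a rotation about tool +x; the TCP sits 55 mm along the door's x and -21 mm in z from the pivot line.

```bash
python3 -m pendant '[[-1,[0,-0.0005,-0.0015],[1.5,0,0]],[-1,[0,-0.001,-0.0029],[3,0,0]],[-1,[0,-0.0015,-0.0044],[4.5,0,0]],[-1,[0,-0.0019,-0.0059],[6,0,0]],[-1,[0,-0.0026,-0.0089],[9,0,0]],[-1,[0,-0.0026,-0.0089],[9,0,0]]]'
```

```text
clock: 6.37
tool_pos: [0.5394, 0.2122, 0.0533]
orientation: [-170.9, -0.0, -108.9]
force: [5.0, -0.7, -2.8]
opening: 0.043
gripper_force: 29.9
```

```bash
python3 -m pendant '[[-1,[0,-0.001,-0.0029],[3,0,0]],[-1,[0,-0.0019,-0.0059],[6,0,0]],[-1,[0,-0.0026,-0.0089],[9,0,0]],[-1,[0,-0.0032,-0.0119],[12,0,0]],[-1,[0,-0.0036,-0.0149],[15,0,0]],[-1,[0,-0.0036,-0.0149],[15,0,0]],[-1,[0,-0.0036,-0.0149],[15,0,0]]]'
```

```text
clock: 6.95
tool_pos: [0.5419, 0.211, 0.0689]
orientation: [-156.1, -0.1, -109.0]
force: [0.4, -0.7, -0.8]
opening: 0.0434
gripper_force: 30.0
```

```bash
python3 -m pendant '[[-1,[0,-0.004,0],[0,0,0]],[-1,[0,-0.009,0],[0,0,0]],[-1,[0,-0.014,0],[0,0,0]],[-1,[0,-0.018,0],[0,0,0]],[-1,[0,-0.02,-0.003],[0,0,0]],[-1,[0,-0.024,-0.012],[0,0,0]],[-1,[0,-0.029,-0.025],[0,0,0]],[-1,[0,-0.035,-0.038],[0,0,0]],[-1,[0,-0.042,-0.055],[0,0,0]],[-1,[0,-0.042,-0.055],[0,0,0]]]'
python3 - <<'E'
from h import *
im,p=snap('scene');im2,_=snap('wrist')
c=np.hstack([cv2.resize(im[120:270,225:450],(450,300),interpolation=cv2.INTER_CUBIC),cv2.resize(im2,(350,300))])
cv2.imwrite('pics/w5.png',c[:,:,::-1])
c=blobs(im,(12,50,90),(32,255,255),200)
for k in c:
    if abs(k.mean((0,1))[0]-270)<25: print(cv2.minAreaRect(onz(p,k.reshape(-1,2),.004)[:,:2].astype(np.float32)))
E
```

```text
clock: 7.78
tool_pos: [0.558, 0.2089, 0.1396]
orientation: [-155.9, 0.3, -108.9]
force: [0.1, 1.4, -1.2]
opening: 0.0437
gripper_force: 30.0
((0.5274649262428284, -0.20586086809635162), (0.14057570695877075, 0.19160957634449005), 10.231170654296875)
```

View pics/w5.png

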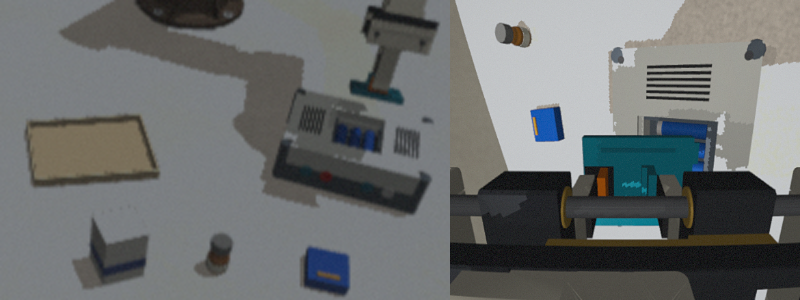

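The door is out and held at 24°, and the bay shows its blue cells at about (355,135) in the left half. The tray is clear at (90,150) in the left half. Next I'll level the door and carry it over.

```bash
python3 -m pendant '[[-1,[0,0,0],[-5,0,0]],[-1,[0,0,0],[-11,0,0]],[-1,[0,0,0],[-17,0,0]],[-1,[0,0,0],[-22,0,0]],[-1,[0,0,0],[-24,0,0]],[-1,[0,0,0],[-24,0,0]]]'; python3 -m pendant '[[-1,[0.015,-0.004,0],[0,0,-1]],[-1,[0.045,-0.013,0],[0,0,-3]],[-1,[0.08,-0.024,0],[0,0,-6]],[-1,[0.115,-0.034,0],[0,0,-9]],[-1,[0.15,-0.044,0],[0,0,-12]],[-1,[0.185,-0.054,0],[0,0,-15]],[-1,[0.22,-0.065,0],[0,0,-18]],[-1,[0.25,-0.074,0],[0,0,-21]],[-1,[0.27,-0.08,0],[0,0,-23]],[-1,[0.28,-0.083,0],[0,0,-24]]]'
```

```text
clock: 8.38
tool_pos: [0.5591, 0.2068, 0.1351]
orientation: [179.8, 0.0, -109.1]
force: [0.9, 1.0, -1.0]
opening: 0.0434
gripper_force: 30.0
clock: 9.22
tool_pos: [0.5427, -0.0875, 0.1351]
orientation: [179.9, -0.1, -84.9]
force: [0.5, -0.5, -1.3]
opening: 0.043
gripper_force: 30.0
```

```bash
python3 -m pendant '[[-1,[0.025,0.003,0],[0,0,-1.5]],[-1,[0.055,0.006,0],[0,0,-3]],[-1,[0.085,0.01,0],[0,0,-4.5]],[-1,[0.105,0.012,0],[0,0,-5.2]],[-1,[0.114,0.013,0.005],[0,0,-5.2]],[-1,[0.114,0.013,0.02],[0,0,-5.2]],[-1,[0.114,0.013,0.045],[0,0,-5.2]],[-1,[0.114,0.013,0.07],[0,0,-5.2]],[-1,[0.114,0.013,0.085],[0,0,-5.2]],[-1,[0.114,0.013,0.085],[0,0,-5.2]]]'
python3 - <<'E'
from h import *
o=sensors.get_obs();print(o['tool_pos'],o['orientation'])
im,p=snap('wrist');s,q=snap('scene');d,_=snap('side')
c=np.zeros((600,800,3),np.uint8);c[:300,:400]=cv2.resize(im,(400,300));c[:300,400:]=cv2.resize(s[140:240,220:353],(400,300),interpolation=cv2.INTER_CUBIC)
c[300:,:400]=cv2.resize(d[165:240,170:270],(400,300),interpolation=cv2.INTER_CUBIC)
cv2.imwrite('pics/w6.png',c[:,:,::-1])
E
```

```text
clock: 10.05
tool_pos: [0.5379, -0.1986, 0.0468]
orientation: [179.6, 0.1, -79.8]
force: [-0.9, -0.2, -1.4]
opening: 0.0435
gripper_force: 30.0
[ 0.53790999 -0.19864903  0.04684284] [ 1.79579110e+02  8.47683232e-02 -7.97826076e+01]
```

View pics/w6.png

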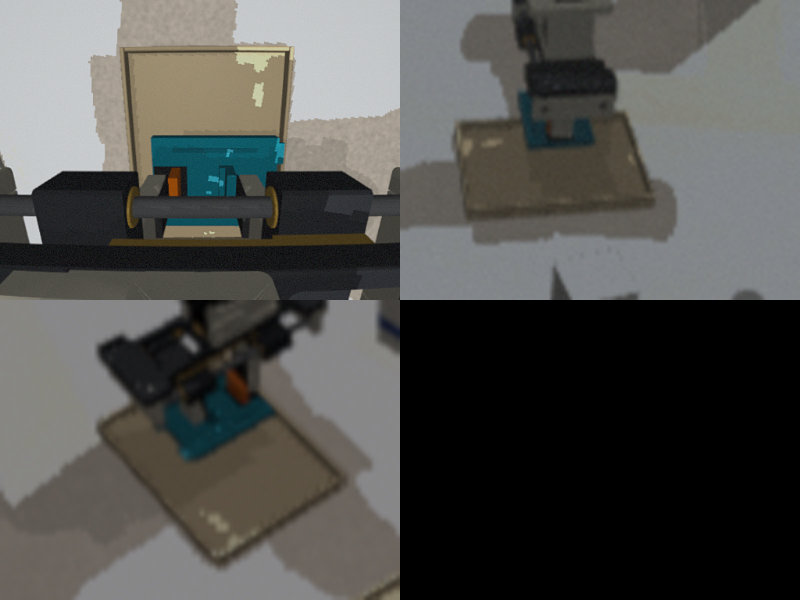

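The door (wrist panel, centre about (215,180)) is level over the middle of the tray. Its computed centre is (0.5285,-0.200), against the tray's (0.531,-0.204). Lowering now.

```bash
python3 -m pendant '[[-1,[0.003,0,0.015],[0,0,0]],[-1,[0.003,0,0.03],[0,0,0]],[-1,[0.003,0,0.042],[0,0,0]],[-1,[0.003,0,0.05],[0,0,0]],[-1,[0.003,0,0.05],[0,0,0]],[-1,[0.003,0,0.05],[0,0,0]]]'; python3 -m pendant '[[-1,[0,0,0.002],[0,0,0]],[-1,[0,0,0.004],[0,0,0]],[-1,[0,0,0.006],[0,0,0]],[-1,[0,0,0.006],[0,0,0]]]'
```

```text
clock: 10.7
tool_pos: [0.5428, -0.2024, 0.002]
orientation: [-180.0, -0.0, -79.7]
force: [-1.0, 0.6, -0.5]
opening: 0.0436
gripper_force: 30.0
clock: 11.03
tool_pos: [0.5423, -0.2024, -0.0047]
orientation: [-180.0, -0.0, -79.7]
force: [-0.1, 0.5, -1.1]
opening: 0.0432
gripper_force: 30.0
```

```bash
python3 -m pendant '[[-1,[0,0,0.002],[0,0,0]],[-1,[0,0,0.004],[0,0,0]],[-1,[0,0,0.005],[0,0,0]],[-1,[0,0,0.005],[0,0,0]]]'; python3 -m pendant '[[-1,[0,0,0.001],[0,0,0]],[-1,[0,0,0.002],[0,0,0]],[-1,[0,0,0.002],[0,0,0]]]'
```

```text
clock: 11.37
tool_pos: [0.5421, -0.2023, -0.0101]
orientation: [180.0, 0.0, -79.7]
force: [1.0, -0.2, -1.0]
opening: 0.0433
gripper_force: 30.0
clock: 11.62
tool_pos: [0.5424, -0.2024, -0.0117]
orientation: [-180.0, -0.0, -79.7]
force: [-0.5, 0.1, 0.2]
opening: 0.0434
gripper_force: 30.0
```

```bash
python3 -m pendant '[[-1,[0,0,0.001],[0,0,0]],[-1,[0,0,0.001],[0,0,0]],[-1,[0,0,0.002],[0,0,0]],[-1,[0,0,0.002],[0,0,0]]]'
```

```text
clock: 11.95
tool_pos: [0.5425, -0.2024, -0.012]
orientation: [-180.0, -0.0, -79.7]
force: [-5.9, 3.4, 17.4]
opening: 0.0434
gripper_force: 30.0
```

Contact at 17 N with TCP z at -0.012, as predicted. Easing back, opening to about 62 mm, then rising.

```bash
python3 -m pendant '[[-1,[0,0,-0.0015],[0,0,0]],[0.1,[0,0,-0.0015],[0,0,0]],[0.2,[0,0,-0.0015],[0,0,0]],[0.4,[0,0,-0.0015],[0,0,0]],[0.4,[0,0,-0.0015],[0,0,0]],[0.4,[0,0,-0.0015],[0,0,0]],[0.4,[0,0,-0.0015],[0,0,0]]]'
```

```text
clock: 12.53
tool_pos: [0.5422, -0.2024, -0.0124]
orientation: [180.0, 0.0, -79.7]
force: [-0.4, 0.7, -1.2]
opening: 0.0609
gripper_force: 0.0
```

```bash
python3 -m pendant '[[0.4,[0,0,-0.005],[0,0,0]],[0.4,[0,0,-0.015],[0,0,0]],[0.4,[0,0,-0.03],[0,0,0]],[0.4,[0,0,-0.055],[0,0,0]],[0.4,[0,0,-0.09],[0,0,0]],[0.4,[0,0,-0.125],[0,0,0]],[0.4,[0,0,-0.16],[0,0,0]],[0.4,[0,0,-0.18],[0,0,0]],[0.4,[0,0,-0.18],[0,0,0]],[0.4,[0,0,-0.18],[0,0,0]]]'
python3 - <<'E'
from h import *
im,p=snap('wrist');s,q=snap('scene')
for nm,lo,hi,z,a in(('teal',(82,100,30),(100,255,255),.013,300),('orange',(4,150,80),(18,255,255),.033,50)):
    for c in blobs(im,lo,hi,a):
        M=cv2.minAreaRect(onz(p,c.reshape(-1,2),z)[:,:2].astype(np.float32));print(nm,cv2.contourArea(c),np.round(M[0],4),np.round(M[1],4),round(M[2],1))
c=np.hstack([cv2.resize(im,(400,300)),cv2.resize(s[135:275,225:412],(400,300),interpolation=cv2.INTER_CUBIC)])
cv2.imwrite('pics/w7.png',c[:,:,::-1])
E
```

```text
clock: 13.37
tool_pos: [0.5431, -0.2024, 0.1703]
orientation: [-179.8, -0.0, -79.7]
force: [0.6, 0.0, -1.0]
opening: 0.0612
gripper_force: 0.0
teal 4082.5 [ 0.5288 -0.2058] [0.0944 0.0691] 10.3
orange 112.5 [ 0.5646 -0.1996] [0.0055 0.0256] 9.5
```

View pics/w7.png

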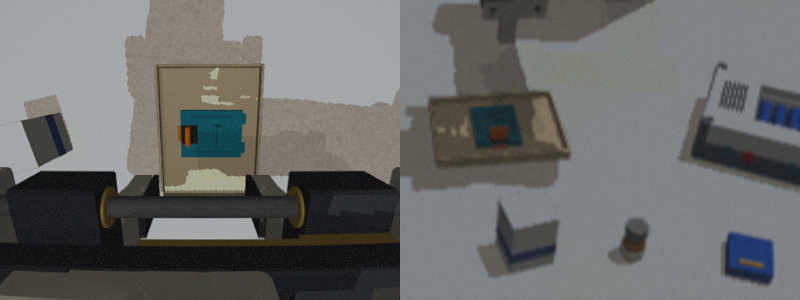

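The door lies flat in the tray at about (212,133) in the left half, outer face up, centred within a few mm. The tab has sprung back and the gripper is well clear. The carton, vial and pack are all standing. Handing in.

```bash
python3 -c "
from plant import workorder; print(workorder.close_job())"
```

```text
the job is handed in; nothing more can be done
None
```

The job is handed in, though no verdict came back: the battery door lies flat, outside up, in the nearest tray with its tab sprung back, and the carton, vial and battery pack were left alone. The real fingertips sit about 30 mm short of the reported TCP, so the first pinch closed on air above the tab, and I corrected for it.

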